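# Seat the proud module and test the foot pedal

## Task

One of the three plug-in modules on the blood mixer's control unit is standing proud of the other two: press it straight down until it is fully home, level with them. Then test the foot switch: press its treadle right down to its stop, hold it there for about a second, and let it come all the way back up. Leave the other things on the bench where they are.

Things in the scene. Friction and masses are not known exactly. Their poses are not given: they have to be found in the camera images.
- unit: Blood mixer control unit, fixed: white box with teal band, 206 x 326 mm (own x, y), flat deck 75 mm above the bench. Origin: centre of underside, z up. Three module bays on the deck at own x = 0, y = -130, -75, -20 mm. A white console with dark display, up to 142 mm above the bench, stands at y = +47 to +153 mm. Turned up to 17 degrees; left or right of the foot switch.
- loose_module_top (a point): Centre of the top of the plug-in module that stands proud, in any of the three bays (axes as the unit's, z up). Grey block with two thin dark lines, top 46 x 36 mm (x, y). Slides only straight down. Fully home, its top is 87 mm above the bench (12 mm above the deck), level with its two identical neighbours; at the start 16 to 22 mm higher. Press mid-top with closed fingertips.
- loose_module (a joint): Travel of the proud module in m: 0 = pulled up 22 mm, 0.022 = fully home on its stop; grows as it is pressed down. Starts between 0 and 0.006. Stiff sliding fit: about 8 N moves it, and it stays where it is left.
- module_b_top (a point): Centre of the top face of another module, identical, already home and fixed; 55 mm or 110 mm from the proud one.
- module_c_top (a point): Centre of the top face of the third module, identical, already home and fixed.
- footswitch: Foot switch standing on the bench, fixed: black rubber base pad 170 x 110 x 12 mm (own x, y, z) with a grey hinge block at its own -x end, nearer the robot. Origin: centre of its underside, z up. It carries the aluminium treadle.
- treadle_press (a point): Where to press the treadle: on its upper face and centre line, 105 mm from the hinge axis, 33 mm from the free end; moves with it. Aluminium plate 140 x 90 x 8 mm with dark ribs. Hinge axis along the foot switch's y at own x = -60 mm, 40 mm up; slopes up 15.5 degrees towards own +x (as the point's x). Point is 72 mm above the bench when up, 47 mm on the stop.
- treadle (a joint): Angle of the treadle in rad: 0 = up (rest), 0.24 = fully down on its stop; grows as it is pressed. A spring returns it: at the press point about 3.5 N starts it and 10 N holds it on the stop.
- dish: Bystander: round steel dish, 110 mm across, 35 mm high, loose. Origin: centre of its underside.
- tape_roll: Bystander: roll of paper tape lying flat, 72 mm across, 25 mm high, loose. Origin: centre of its underside.
- carton: Bystander: white carton 100 x 140 x 70 mm, loose. Origin: centre of its underside.
- jar: Bystander: white plastic jar, 64 mm across, 85 mm high, loose. Origin: centre of its underside.
There are look-alikes about, which are no part of the job. There is more than one size of the footswitch; the one meant has the size given above.

How it is judged:
By the outcome, as a careful person would: the job done as asked, in the order asked, and still so for the second after the job is handed in, with the robot touching nothing.
It also fails if it takes over 48 s, if anything falls off the work surface, if the arm or the gripper's body presses on something with over 40 N, if the wrist force passes 120 N, or if a joint passes its speed limit or range.

## Robot

A 7-joint arm with a two-finger parallel gripper is mounted at the origin on the work surface. World frame = base frame: x ahead of the robot, y to its left, z up, the work surface at z = 0. Lengths are in m, angles in rad, forces in N, time in s.
With the tool pointing down it reaches from about 0.425 to 0.925 m from the base axis. Payload 6.8 kg.
Tool frame: the origin (TCP) lies midway between the tips of the shut fingers; the grasp point (between the pads) lies 19 mm behind it (r.grip_depth is the distance from the TCP to the grasp point, in m); z points along the fingers, y is the line along which they close (so a half turn about z gives the same grasp; the last joint's range is limited). The gripper opens to 85 mm and grips with 20 to 120 N. Pads are 22 mm wide; open, the fingers measure 114 mm over their backs; the gripper's body (76 mm by 85 mm) begins 54 mm behind the grasp point. The pads swing forward as they close: fully open they stand 13 mm farther back than shut.
Start: joints at [-1.36, 0.477, 0.022, 1.555, -0.011, 1.109, -0.083], TCP at [0.212, 0.641, 0.231] pointing down, gripper open.
Joint ranges: [-2.96, 2.96], [-0.34, 2.1], [-1.41, 1.46], [0.24, 2.44], [-1.37, 4.51], [0.17, 1.92], [-2.96, 2.96]. Speed limits (rad/s): [2.39, 2.39, 3.14, 3.14, 3.14, 3.14, 3.14].

## Interface

Orientations are given as a rotation vector (axis times angle).
In Python, from bench import telemetry, grab_frame, calibration, order, silhouettes, r gives the robot as it stands.
- The arm moves only by the tool apply_moves, never from a script. Its argument "moves" is a list of rows, each a list of 7 numbers: the turn, a rotation vector about the tool's x, y, z scaled (see below), then the shift along the tool's x, y, z scaled (see below), then the opening, from -1 (shut) to 1 (fully open). A call has exactly 8 rows; each row shifts and turns the commanded pose from where the row before left it, along the tool's axes as they then stand; what a row does not reach is not made up. The controller multiplies each number of a shift by 1000 mm and each number of a turn by 6 degrees. A row lasts 1/12 s, in which the tool goes at most 41.7 mm and 7.16 degrees, less where a joint would pass 70% of its speed; a pose out of reach is approached as far as the arm can. A call with a number of a shift or a turn outside -1 to 1 is refused whole. A call with a gripper value outside its range is refused whole. The fingers move at their own pace and stop on an object; "grip_force" is the grip in N (left out, the last holds). Time passes only in rows, so rows that do not move let the fingers close, or fill a call up. It gives the time, the measured TCP pose, the force, the opening and the grip force at its end, in the units of the state.
- telemetry.get_obs(): the state, without advancing time (a new reading comes with each control period).
- grab_frame(name): name is "scene" or "top" or "wrist"; returns the picture (420x560x3 uint8, blue, green, red); there is no depth.
- calibration(name): a dict with "fx", "fy", "cx", "cy" (pixels), "world_from_camera" (4x4, takes a point from camera to world coordinates); the wrist camera has in their place "mount" (4x4, takes a point from camera to tool coordinates, whose origin is the TCP and whose axes are the flange's). Camera axes: x right, y down, z forward; pixel columns grow to the right and rows downward; lengths in m; the calibration is good to about 2 mm. A picture is of the moment at which its call begins: read the wrist's pose just before it. calibration takes no time and is no camera call.
- order.hand_in(): hands the job in; it is judged then, once.
Trained networks look in the newest picture that a camera, given by its name, has taken for a name from the list of things; names that differ only in an ending like _2 or _b are one class to them, and where a whole thing is asked for, a point or a joint stands for the part that bears it (a point fixed in the world has none). Each returns a list of dicts, best first, with "p" (0 to 1); they miss things now and then, are a little off and sometimes report something else, mostly with a low value. They report only what shows in the picture. A call takes as long as a camera call. They do not tell look-alikes from the thing itself.
- silhouettes(thing, camera): "mask" (420x560 bool, what is visible of it) and "extent" ([centre column, centre row, width, height] in pixels, round what is visible of it).
The state is a dict: "clock": time; "joints": joint angles; "qvel": joint speeds; "tau": joint torques, N m; "tcp_pos": TCP position; "orientation": TCP orientation; "contact_force": force on the tool from outside, world axes, zero at the start; "moment": the same for the moment, N m; "grip_width": finger opening in m; "gripper_force": force on a finger pad.
Only numpy, scipy, OpenCV 4.12 (cv2) and the standard library are available. Lean on these libraries where they do the work, as an engineer would, in place of code of your own. Each camera call takes 0.05 s, during which the arm holds its last target. There are 200 camera calls.

## Working session

There is one attempt and no reset: what is moved stays moved. The work goes in short steps, Python scripts to look and compute and a tool call to move; the robot and the scene stay as the last step left them, time stands still between calls to the robot, and variables do not carry over. Pictures are saved under pics/ and viewed, at most 10 in all, crops included, and the job is handed in when it is done.

Besides the shell and the picture viewer there is one more tool, called after "Emit:" in YAML: its name, and indented under it one key for each argument. apply_moves: Moves the arm, as the interface text tells. Its arguments: {"type":"object","properties":{"moves":{"type":"array"},"grip_force":{"type":"number"}},"required":["moves"]}

```bash
mkdir -p pics
python3 - <<'E'
from bench import telemetry, grab_frame, calibration, silhouettes
import cv2,numpy as np
ims=[]
for c in("scene","top"):
    im=grab_frame(c);cv2.imwrite(f"pics/{c}0.png",im)
    k=calibration(c);print(c,k["fx"],k["fy"],k["cx"],k["cy"],np.round(k["world_from_camera"],4).tolist())
    for t in("unit","loose_module_top","loose_module","footswitch","treadle"):
        try: print(c,t,[(round(d["p"],2),np.round(d["extent"]).tolist()) for d in silhouettes(t,c)][:5])
        except Exception as e: print(t,e)
o=telemetry.get_obs();print(o)
E
```

```text
scene 508.48314385539254 508.48314385539254 275.0526144078157 199.1121161149778 [[-0.3658, 0.7676, -0.5263, 1.5618], [0.9306, 0.2941, -0.2178, 0.4242], [-0.0124, -0.5694, -0.822, 1.6946], [0.0, 0.0, 0.0, 1.0]]
scene unit [(0.85, [338.0, 216.0, 94.0, 59.0])]
scene loose_module_top [(0.72, [336.0, 207.0, 8.0, 16.0])]
scene loose_module []
scene footswitch [(0.89, [198.0, 183.0, 37.0, 35.0]), (0.88, [248.0, 148.0, 29.0, 28.0]), (0.71, [239.0, 191.0, 39.0, 48.0])]
scene treadle [(0.67, [247.0, 145.0, 23.0, 17.0]), (0.66, [196.0, 179.0, 30.0, 21.0]), (0.59, [237.0, 185.0, 30.0, 20.0])]
top 404.266373957914 404.266373957914 282.88881228218634 216.3135589073811 [[0.0224, -0.9946, 0.1012, 0.4204], [-0.9997, -0.0217, 0.0087, -0.0109], [-0.0064, -0.1014, -0.9948, 1.282], [0.0, 0.0, 0.0, 1.0]]
top unit [(0.6, [202.0, 236.0, 122.0, 93.0])]
top loose_module_top [(0.63, [222.0, 229.0, 13.0, 17.0]), (0.52, [205.0, 233.0, 18.0, 21.0])]
top loose_module [(0.78, [206.0, 234.0, 17.0, 17.0]), (0.54, [318.0, 147.0, 22.0, 28.0])]
top footswitch [(0.9, [397.0, 229.0, 34.0, 45.0]), (0.76, [356.0, 306.0, 31.
[... 163 characters left out ...]
])]
{'clock': 0.6, 'joints': array([-1.36010999,  0.47697163,  0.02238818,  1.55540522, -0.01145603,
        1.10931923, -0.08309307]), 'qvel': array([-0.00028905, -0.00112597,  0.00018691,  0.00095906, -0.00122838,
       -0.00166279, -0.00190163]), 'tau': array([-1.75719738e-04, -5.96005869e+01,  1.60534792e+00, -2.81417978e+01,
        1.24459292e-02,  1.67612874e-03,  1.53064155e-05]), 'tcp_pos': array([0.21155707, 0.64100055, 0.23132452]), 'orientation': array([4.98602723e-01, 3.10175175e+00, 3.68536330e-05]), 'contact_force': array([-0.56308612,  0.30054768,  0.49908379]), 'moment': array([-0.02976595,  0.0029685 ,  0.01275658]), 'gripper_force': 0.0, 'grip_width': 0.08508868099506803}
```

Run:
```python
import cv2
t=cv2.imread("pics/top0.png");s=cv2.imread("pics/scene0.png")
cv2.imwrite("pics/t1.png",cv2.resize(t[100:385,80:460],(800,600),interpolation=cv2.INTER_CUBIC))
cv2.imwrite("pics/s1.png",cv2.resize(s[100:310,150:430],(800,600),interpolation=cv2.INTER_CUBIC))
```

```text
(no output)
```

View pics/t1.png

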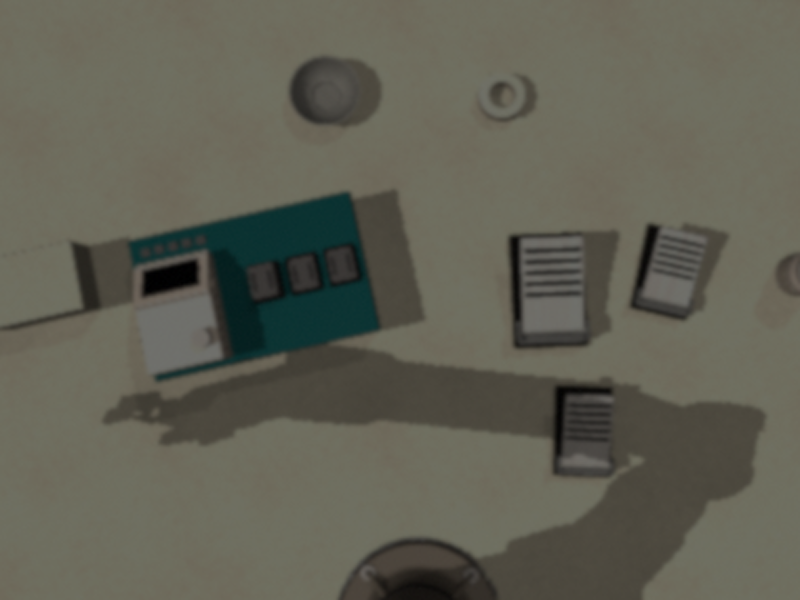

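View pics/s1.png

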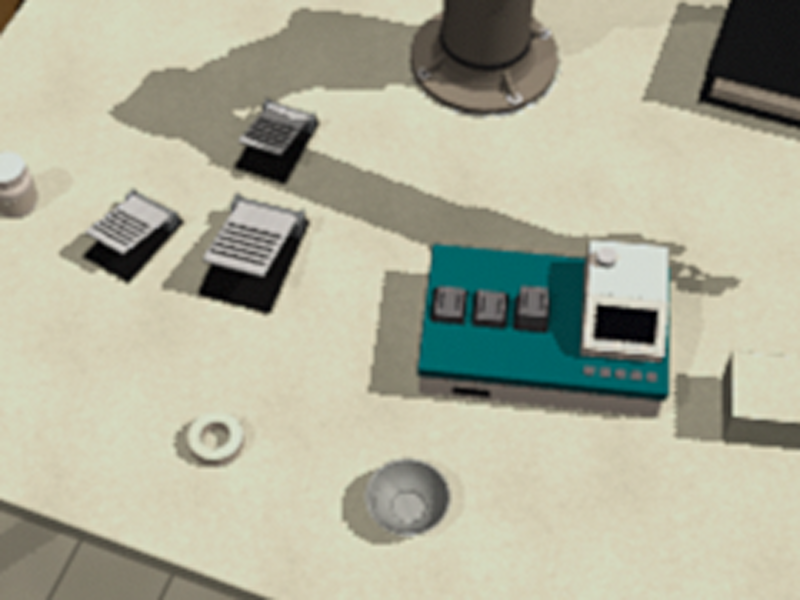

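The top crop shows three switches: the big one at crop (550,288), i.e. full (341,237), and two small ones at (670,270) and (584,430). The big one is about 110 px long, so it should be the 170 mm switch. The unit's modules are at crop (264,281), (303,272) and (342,264). In the scene view, the one next to the console (533,307) looks taller.

```bash
cat > h.py <<'E'
import numpy as np,cv2
from scipy.spatial.transform import Rotation as R
from bench import telemetry, grab_frame, calibration, silhouettes
def cam(c,o=None):
    k=calibration(c)
    if c!="wrist": return k,np.array(k["world_from_camera"])
    o=o or telemetry.get_obs(); T=np.eye(4);T[:3,:3]=R.from_rotvec(o["orientation"]).as_matrix();T[:3,3]=o["tcp_pos"]
    return k,T@np.array(k["mount"])
def ray(k,T,u,v):
    d=T[:3,:3]@np.array([(u-k["cx"])/k["fx"],(v-k["cy"])/k["fy"],1.]);return T[:3,3],d
def atz(k,T,u,v,z):
    p,d=ray(k,T,u,v);return p+d*(z-p[2])/d[2]
def proj(k,T,P):
    q=np.linalg.inv(T)@np.append(P,1);return np.array([k["fx"]*q[0]/q[2]+k["cx"],k["fy"]*q[1]/q[2]+k["cy"]])
def tri(rays):
    A=0;b=0
    for p,d in rays:
        d=d/np.linalg.norm(d);M=np.eye(3)-np.outer(d,d);A=A+M;b=b+M@p
    return np.linalg.solve(A,b)
E
python3 - <<'E'
from h import *
kt,Tt=cam("top");ks,Ts=cam("scene")
f=lambda u,v:(80+u/2.105,100+v/2.105)
g=lambda u,v:(150+u/2.857,100+v/2.857)
print("deck",[atz(kt,Tt,*f(*p),.075).round(3).tolist() for p in((350,193),(378,328),(157,378),(131,240))])
mt=[(264,281),(303,272),(342,264)];ms=[(533,300),(490,298),(450,295)]
for a,b in zip(mt,ms): print("mod",atz(kt,Tt,*f(*a),.09).round(3),atz(ks,Ts,*g(*b),.09).round(3),tri([ray(kt,Tt,*f(*a)),ray(ks,Ts,*g(*b))]).round(3))
for n,q in(("big",((512,236),(583,234),(588,343),(516,345))),("s1",((650,225),(707,235),(687,317),(633,306))),("s2",((556,387),(613,390),(612,473),(556,473)))):
  P=[atz(kt,Tt,*f(*p),.03) for p in q];print(n,np.round(P,3)[:,:2].tolist(),[round(float(np.linalg.norm(P[i]-P[i-1])),3) for i in range(4)])
print("tcp",proj(kt,Tt,[.212,.641,.231]),proj(ks,Ts,[.212,.641,.231]))
k=calibration("wrist");print(k)
print(R.from_rotvec(telemetry.get_obs()["orientation"]).as_matrix().round(3))
E
```

```text
deck [[0.616, 0.112, 0.075], [0.424, 0.066, 0.075], [0.347, 0.375, 0.075], [0.541, 0.423, 0.075]]
mod [0.486 0.227 0.09 ] [0.476 0.227 0.09 ] [0.484 0.227 0.101]
mod [0.5   0.173 0.09 ] [0.493 0.173 0.09 ] [0.499 0.173 0.097]
mod [0.512 0.118 0.09 ] [0.508 0.122 0.09 ] [0.511 0.12  0.093]
big [[0.564, -0.125], [0.569, -0.23], [0.409, -0.238], [0.404, -0.133]] [0.16, 0.105, 0.16, 0.105]
s1 [[0.585, -0.329], [0.571, -0.413], [0.45, -0.383], [0.464, -0.304]] [0.123, 0.085, 0.125, 0.08]
s2 [[0.344, -0.192], [0.342, -0.275], [0.224, -0.273], [0.222, -0.193]] [0.122, 0.083, 0.118, 0.08]
tcp [ 27.94634162 333.95299365] [469.49786279 161.25015104]
{'fx': 361.1642937763292, 'fy': 361.1642937763292, 'cx': 278.95655404025024, 'cy': 205.4670308248927, 'mount': array([[ 5.63774801e-04, -9.63334192e-01, -2.68303776e-01,
         6.78027778e-02],
       [ 9.99999689e-01,  6.91158530e-04, -3.80322709e-04,
        -2.32461851e-03],
       [ 5.51818313e-04, -2.68303478e-01,  9.63334282e-01,
        -1.42720614e-01],
       [ 0.00000000e+00,  0.00000000e+00,  0.00000000e+00,
         1.00000000e+00]])}
[[-0.95   0.313  0.   ]
 [ 0.313  0.95   0.   ]
 [-0.     0.    -1.   ]]
```

Emit:
apply_moves:
  moves:
    - [0,0,0,-0.028,-0.022,0,-1]
    - [0,0,0,-0.028,-0.022,0,-1]
    - [0,0,0,-0.028,-0.022,0,-1]
    - [0,0,0,-0.028,-0.022,0,-1]
    - [0,0,0,-0.028,-0.022,0,-1]
    - [0,0,0,-0.028,-0.022,0,-1]
    - [0,0,0,-0.028,-0.022,0,-1]
    - [0,0,0,-0.028,-0.022,0,-1]

```text
clock: 1.27
tcp_pos: [0.3699, 0.4022, 0.2316]
orientation: [0.499, 3.102, 0.001]
contact_force: [0.3, 0.2, 1.0]
grip_width: -0.0001
gripper_force: 0.0
```

Emit:
apply_moves:
  moves:
    - [0,0,0,-0.028,-0.022,0,-1]
    - [0,0,0,-0.028,-0.022,0,-1]
    - [0,0,0,-0.028,-0.022,0,-1]
    - [0,0,0,-0.028,-0.022,0,-1]
    - [0,0,0,-0.028,-0.022,0,-1]
    - [0,0,0,-0.028,-0.022,0,-1]
    - [0,0,0,-0.028,-0.022,0,-1]
    - [0,0,0,0,0,0,-1]

```text
clock: 1.93
tcp_pos: [0.5109, 0.1881, 0.2319]
orientation: [0.514, 3.096, -0.004]
contact_force: [-0.5, -0.1, -0.2]
grip_width: -0.0003
gripper_force: 0.0
```

```bash
cat > mods.py <<'E'
from h import *
import sys
n=sys.argv[1]
o=telemetry.get_obs();im=grab_frame("wrist");k,T=cam("wrist",o)
print(o["clock"],o["tcp_pos"],o["qvel"].round(3).max(),R.from_rotvec(o["orientation"]).as_matrix().round(3).tolist())
for t in("loose_module_top","module_b_top","loose_module"):
  for d in silhouettes(t,"wrist"): print(t,round(d["p"],2),np.round(d["extent"],1).tolist())
np.save(f"{n}.npy",T)
cv2.imwrite(f"pics/{n}.png",cv2.resize(im,(800,600),interpolation=cv2.INTER_CUBIC))
for i,y in enumerate((-20,-75,-130)):
  a=np.radians(13.6);P=np.array([.482,.244,.087])+y/1000*np.array([-np.sin(a),np.cos(a),0]);print(proj(k,T,P).round(1)*800/560)
E
python3 mods.py w1
```

```text
1.9333 [0.51093519 0.18813724 0.23186306] 0.013 [[-0.946, 0.323, 0.003], [0.323, 0.946, -0.003], [-0.004, -0.002, -1.0]]
loose_module_top 0.94 [315.8, 147.9, 69.5, 78.6]
module_b_top 0.76 [202.9, 216.2, 69.2, 71.6]
loose_module 0.83 [318.1, 148.3, 74.0, 77.8]
[451.57142857 210.85714286]
[368.57142857 263.        ]
[290.         312.28571429]
```

View pics/w1.png

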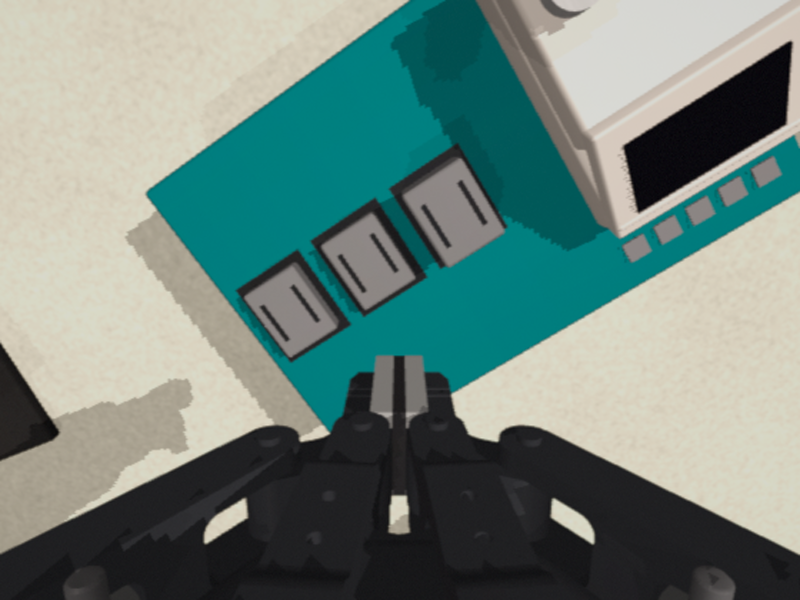

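The crop shows three modules. The one by the console, with its top centre at about (453,211), is larger and overlaps its socket edge, so it is the proud one. Its neighbours at (371,258) and (292,307) sit flush.

Run:
```python
from h import *
k,_=cam("wrist");T=np.load("w1.npy");s=.7
for z in(.1,.105,.109):print(z,atz(k,T,453*s,211*s,z).round(4))
for p in((370,255),(291,305)):print(atz(k,T,p[0]*s,p[1]*s,.087).round(4))
print("corners",[atz(k,T,x*s,y*s,.105).round(4).tolist()[:2] for x,y in((403,190),(459,158),(505,228),(446,267))])
Rm=T[:3,:3]@np.array(calibration("wrist")["mount"])[:3,:3].T
d=atz(k,T,453*s,211*s,.105)-telemetry.get_obs()["tcp_pos"];print("tool shift",(Rm.T@d).round(4))
```

```text
0.1 [0.4851 0.2245 0.1   ]
0.105 [0.4844 0.2242 0.105 ]
0.109 [0.4839 0.224  0.109 ]
[0.4955 0.1735 0.087 ]
[0.5086 0.1199 0.087 ]
corners [[0.4659, 0.2031], [0.46, 0.235], [0.5017, 0.2474], [0.5117, 0.2119]]
tool shift [0.0302 0.0189 0.1262]
```

Emit:
apply_moves:
  moves:
    - [0,0,0,0.008,0.005,0.01,-1]
    - [0,0,0,0.008,0.005,0.01,-1]
    - [0,0,0,0.008,0.005,0.01,-1]
    - [0,0,0,0.007,0.005,0.01,-1]
    - [0,0,0,0,0,0.01,-1]
    - [0,0,0,0,0,0,-1]
    - [0,0,0,0,0,0,-1]
    - [0,0,0,0,0,0,-1]

```text
clock: 2.8
tcp_pos: [0.4843, 0.2243, 0.1814]
orientation: [0.5, 3.101, -0.0]
contact_force: [-1.4, 0.4, 0.1]
grip_width: -0.0003
gripper_force: 0.0
```

```bash
python3 mods.py w2
```

```text
2.8 [0.48427717 0.2243352  0.18142313] 0.004 [[-0.949, 0.314, 0.0], [0.314, 0.949, -0.0], [-0.0, -0.0, -1.0]]
loose_module_top 0.91 [280.9, 208.4, 80.0, 84.0]
module_b_top 0.64 [155.9, 282.1, 82.1, 68.0]
module_b_top 0.47 [282.0, 208.9, 81.2, 81.2]
loose_module 0.72 [282.1, 208.4, 87.5, 85.1]
[405.57142857 301.42857143]
[310.85714286 357.71428571]
[221.85714286 410.71428571]
```

View pics/w2.png

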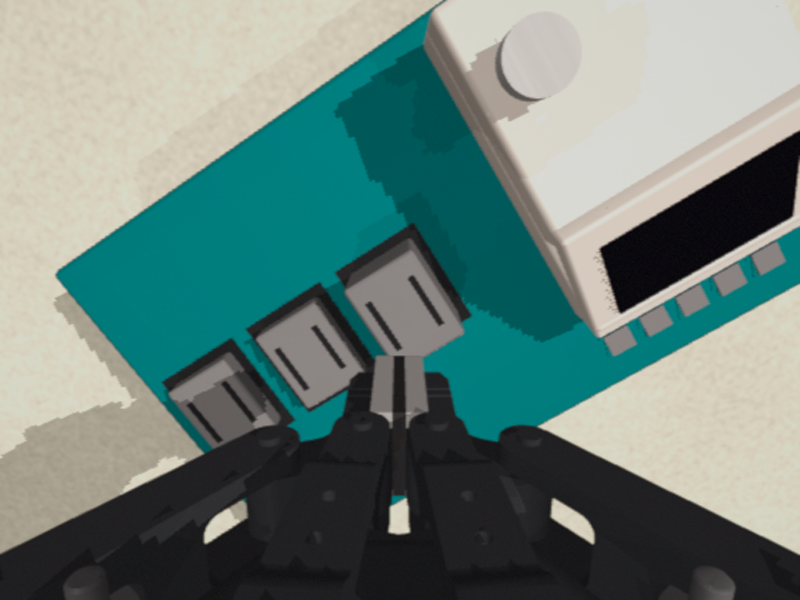

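The module by the console is still visibly proud, with its side faces showing. Its top centre is at about (405,303).

Run:
```python
from h import *
k,_=cam("wrist");A=np.load("w1.npy");B=np.load("w2.npy");s=.7
print(tri([ray(k,A,453*s,211*s),ray(k,B,405*s,303*s)]).round(4), tri([ray(k,A,315.8,147.9),ray(k,B,280.9,208.4)]).round(4))
print(atz(k,B,405*s,303*s,.105).round(4))
print("nbr",tri([ray(k,A,370*s,255*s),ray(k,B,310*s,353*s)]).round(4))
```

```text
[0.486  0.2247 0.0926] [0.4865 0.2237 0.0825]
[0.4822 0.2255 0.105 ]
nbr [0.4938 0.1747 0.0972]
```

Emit:
apply_moves:
  moves:
    - [0,0,0,0.001,0,0.015,-1]
    - [0,0,0,0,0,0.02,-1]
    - [0,0,0,0,0,0.02,-1]
    - [0,0,0,0,0,0.01,-1]
    - [0,0,0,0,0,0.004,-1]
    - [0,0,0,0,0,0.004,-1]
    - [0,0,0,0,0,0.004,-1]
    - [0,0,0,0,0,0,-1]

```text
clock: 3.67
tcp_pos: [0.4834, 0.2252, 0.1048]
orientation: [0.499, 3.101, 0.001]
contact_force: [0.3, 0.2, 0.3]
grip_width: 0.0
gripper_force: 0.0
```

Emit:
apply_moves:
  moves:
    - [0,0,0,0,0,0.002,-1]
    - [0,0,0,0,0,0.002,-1]
    - [0,0,0,0,0,0.001,-1]
    - [0,0,0,0,0,0.001,-1]
    - [0,0,0,0,0,0,-1]
    - [0,0,0,0,0,0,-1]
    - [0,0,0,0,0,0,-1]
    - [0,0,0,0,0,0,-1]

```text
clock: 4.33
tcp_pos: [0.4836, 0.2253, 0.0994]
orientation: [0.499, 3.1, 0.002]
contact_force: [-0.6, -1.3, 5.6]
grip_width: -0.0002
gripper_force: 2.8
```

Contact came at about 0.10 m, well above 0.087, so this is the proud module. I'll press on.

Emit:
apply_moves:
  moves:
    - [0,0,0,0,0,0.002,-1]
    - [0,0,0,0,0,0.002,-1]
    - [0,0,0,0,0,0.002,-1]
    - [0,0,0,0,0,0.002,-1]
    - [0,0,0,0,0,0.002,-1]
    - [0,0,0,0,0,0.001,-1]
    - [0,0,0,0,0,0,-1]
    - [0,0,0,0,0,0,-1]

```text
clock: 5.0
tcp_pos: [0.4836, 0.2253, 0.0883]
orientation: [0.499, 3.1, 0.002]
contact_force: [-1.8, -1.1, 6.2]
grip_width: 0.0001
gripper_force: 2.9
```

Emit:
apply_moves:
  moves:
    - [0,0,0,0,0,0.001,-1]
    - [0,0,0,0,0,0.001,-1]
    - [0,0,0,0,0,0,-1]
    - [0,0,0,0,0,0,-1]
    - [0,0,0,0,0,0,-1]
    - [0,0,0,0,0,0,-1]
    - [0,0,0,0,0,0,-1]
    - [0,0,0,0,0,0,-1]

```text
clock: 5.67
tcp_pos: [0.4837, 0.2254, 0.087]
orientation: [0.499, 3.1, 0.002]
contact_force: [-2.3, -1.9, 13.8]
grip_width: -0.0001
gripper_force: 6.7
```

Emit:
apply_moves:
  moves:
    - [0,0,0,0,0,0.001,-1]
    - [0,0,0,0,0,0.001,-1]
    - [0,0,0,0,0,0,-1]
    - [0,0,0,0,0,0,-1]
    - [0,0,0,0,0,0,-1]
    - [0,0,0,0,0,0,-1]
    - [0,0,0,0,0,0,-1]
    - [0,0,0,0,0,0,-1]

```text
clock: 6.33
tcp_pos: [0.4838, 0.2254, 0.0868]
orientation: [0.499, 3.1, 0.004]
contact_force: [-8.6, -4.6, 31.8]
grip_width: 0.0
gripper_force: 16.4
```

Emit:
apply_moves:
  moves:
    - [0,0,0,0,0,-0.01,-1]
    - [0,0,0,0,0,-0.03,-1]
    - [0,0,0,0,0,-0.04,-1]
    - [0,0,0,0,0,-0.04,-1]
    - [0,0,0,0,0,-0.02,-1]
    - [0,0,0,-0.016,-0.031,0,-1]
    - [0,0,0,-0.016,-0.031,0,-1]
    - [0,0,0,-0.016,-0.031,0,-1]

```text
clock: 7.0
tcp_pos: [0.4997, 0.1211, 0.2243]
orientation: [0.495, 3.1, 0.002]
contact_force: [0.2, -0.4, -0.6]
grip_width: -0.0002
gripper_force: 0.0
```

Emit:
apply_moves:
  moves:
    - [0,0,0,-0.016,-0.031,0,-1]
    - [0,0,0,-0.016,-0.031,0,-1]
    - [0,0,0,-0.016,-0.031,0,-1]
    - [0,0,0,-0.016,-0.031,0,-1]
    - [0,0,0,-0.016,-0.031,0,-1]
    - [0,0,0,-0.016,-0.031,0,-1]
    - [0,0,0,-0.016,-0.031,0,-1]
    - [0,0,0,-0.016,-0.031,0,-1]

```text
clock: 7.67
tcp_pos: [0.5433, -0.1556, 0.2237]
orientation: [0.498, 3.101, 0.0]
contact_force: [0.4, -0.5, 0.6]
grip_width: 0.0003
gripper_force: 0.0
```

Emit:
apply_moves:
  moves:
    - [0,0,0,-0.016,-0.031,0,-1]
    - [0,0,0,0,0,0,-1]
    - [0,0,0,0,0,0,-1]
    - [0,0,0,0,0,0,-1]
    - [0,0,0,0,0,0,-1]
    - [0,0,0,0,0,0,-1]
    - [0,0,0,0,0,0,-1]
    - [0,0,0,0,0,0,-1]

```text
clock: 8.33
tcp_pos: [0.5487, -0.1874, 0.2234]
orientation: [0.496, 3.102, 0.001]
contact_force: [0.2, 0.1, 0.1]
grip_width: -0.0003
gripper_force: 0.0
```

Run:
```python
from h import *
o=telemetry.get_obs();im=grab_frame("wrist");k,T=cam("wrist",o);np.save("w3.npy",T)
print(o["clock"],o["tcp_pos"],o["orientation"],o["contact_force"])
cv2.imwrite("pics/w3.png",cv2.resize(im,(800,600),interpolation=cv2.INTER_CUBIC))
for t in("footswitch","treadle"):print(t,[(round(d["p"],2),np.round(np.array(d["extent"])/.7).tolist()) for d in silhouettes(t,"wrist")])
print(proj(k,T,[.527,-.179,.072])/.7)
```

```text
8.3333 [ 0.54869203 -0.18744047  0.22335248] [4.96258071e-01 3.10209923e+00 5.27867634e-04] [0.1865057  0.09185754 0.09217294]
footswitch [(0.62, [369.0, 156.0, 254.0, 309.0]), (0.55, [144.0, 293.0, 184.0, 205.0])]
treadle [(0.9, [131.0, 307.0, 124.0, 169.0]), (0.71, [381.0, 175.0, 227.0, 276.0])]
[404.90997629 230.66784847]
```

View pics/w3.png

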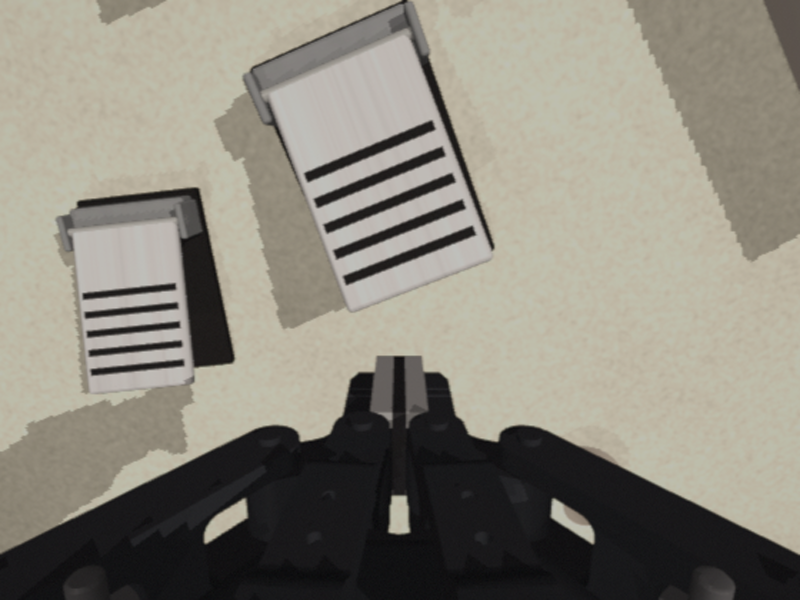

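The big treadle has its free-end corners at (352,310) and (493,260). The small look-alike is at (135,305).

Run:
```python
from h import *
k,_=cam("wrist");T=np.load("w3.npy");s=.7
a=atz(k,T,352*s,311*s,.0805);b=atz(k,T,493*s,260*s,.0805);c=atz(k,T,270*s,96*s,.045);d=atz(k,T,408*s,35*s,.045)
print(a,b,np.linalg.norm(a-b),c,d,np.linalg.norm(c-d),np.linalg.norm((a+b-c-d)/2))
m=(a+b)/2;h=(c+d)/2;u=(m-h)/np.linalg.norm(m-h);e=b-a;e/=np.linalg.norm(e);print("axis",u,"perp",np.degrees(np.arctan2(-e[0],e[1])),np.degrees(np.arctan2(u[1],u[0])))
P=m-.033*u;print("press",P,(proj(k,T,P)/s).round())
o=telemetry.get_obs();Q=R.from_rotvec(o["orientation"]).as_matrix();print((Q.T@(P-o["tcp_pos"])).round(4))
```

```text
[ 0.56069067 -0.22228298  0.0805    ] [ 0.55703318 -0.13658151  0.0805    ] 0.08577948826757428 [ 0.431381   -0.23046909  0.045     ] [ 0.42559791 -0.14396649  0.045     ] 0.08669569544233625 0.1353434326008033
axis [0.96327147 0.05752434 0.2622957 ] perp 2.443736067492048 3.4175124362507114
press [ 0.52707397 -0.18133055  0.07184424] [401. 232.]
[ 0.0225 -0.0003  0.1515]
```

Emit:
apply_moves:
  moves:
    - [0,0,0,0.0075,0,0.02,-1]
    - [0,0,0,0.0075,0,0.035,-1]
    - [0,0,0,0.0075,0,0.035,-1]
    - [0,0,0,0,0,0.03,-1]
    - [0,0,0,0,0,0.015,-1]
    - [0,0,0,0,0,0.005,-1]
    - [0,0,0,0,0,0.005,-1]
    - [0,0,0,0,0,0.005,-1]

```text
clock: 9.15
tcp_pos: [0.5282, -0.1817, 0.0739]
orientation: [0.498, 3.1, -0.0]
contact_force: [0.4, 0.4, 1.9]
grip_width: 0.0005
gripper_force: 1.0
```

Emit:
apply_moves:
  moves:
    - [0,0,0,0,0,0.004,-1]
    - [0,0,0,0,0,0.004,-1]
    - [0,0,0,0,0,0.004,-1]
    - [0,0,0,0,0,0.004,-1]
    - [0,0,0,0,0,0.004,-1]
    - [0,0,0,0,0,0.003,-1]
    - [0,0,0,0,0,0,-1]
    - [0,0,0,0,0,0,-1]

```text
clock: 9.82
tcp_pos: [0.5295, -0.1816, 0.0513]
orientation: [0.498, 3.098, -0.0]
contact_force: [3.5, 0.4, 7.0]
grip_width: -0.0001
gripper_force: 3.4
```

Emit:
apply_moves:
  moves:
    - [0,0,0,0,0,0.002,-1]
    - [0,0,0,0,0,0.002,-1]
    - [0,0,0,0,0,0.001,-1]
    - [0,0,0,0,0,0.001,-1]
    - [0,0,0,0,0,0,-1]
    - [0,0,0,0,0,0,-1]
    - [0,0,0,0,0,0,-1]
    - [0,0,0,0,0,0,-1]

```text
clock: 10.48
tcp_pos: [0.5299, -0.1816, 0.0467]
orientation: [0.498, 3.096, 0.001]
contact_force: [-0.2, 2.7, 19.0]
grip_width: 0.0003
gripper_force: 9.6
```

On the stop at 19 N. I'll hold it there with slightly more force.

Emit:
apply_moves:
  moves:
    - [0,0,0,0,0,0.0005,-1]
    - [0,0,0,0,0,0,-1]
    - [0,0,0,0,0,0,-1]
    - [0,0,0,0,0,0,-1]
    - [0,0,0,0,0,0,-1]
    - [0,0,0,0,0,0,-1]
    - [0,0,0,0,0,0,-1]
    - [0,0,0,0,0,0,-1]

```text
clock: 11.15
tcp_pos: [0.5299, -0.1816, 0.0466]
orientation: [0.498, 3.096, 0.001]
contact_force: [-1.6, 2.3, 21.7]
grip_width: 0.0002
gripper_force: 11.5
```

Emit:
apply_moves:
  moves:
    - [0,0,0,0,0,0,-1]
    - [0,0,0,0,0,-0.003,-1]
    - [0,0,0,0,0,-0.005,-1]
    - [0,0,0,0,0,-0.01,-1]
    - [0,0,0,0,0,-0.02,-1]
    - [0,0,0,0,0,-0.03,-1]
    - [0,0,0,0,0,-0.035,-1]
    - [0,0,0,0,0,-0.035,-1]

```text
clock: 11.82
tcp_pos: [0.5254, -0.1812, 0.1825]
orientation: [-0.499, -3.098, 0.0]
contact_force: [1.0, 0.7, -0.1]
grip_width: 0.0002
gripper_force: 0.0
```

Emit:
apply_moves:
  moves:
    - [0,0,0,-0.01,0,-0.035,-1]
    - [0,0,0,-0.01,0,0,-1]
    - [0,0,0,0,0,0,-1]
    - [0,0,0,0,0,0,-1]
    - [0,0,0,0,0,0,-1]
    - [0,0,0,0,0,0,-1]
    - [0,0,0,0,0,0,-1]
    - [0,0,0,0,0,0,-1]

```text
clock: 12.48
tcp_pos: [0.5454, -0.1875, 0.216]
orientation: [-0.499, -3.1, -0.0]
contact_force: [0.3, 0.1, 0.2]
grip_width: 0.0002
gripper_force: 0.0
```

Run:
```python
from h import *
o=telemetry.get_obs();print(o["clock"],o["tcp_pos"],o["contact_force"])
w=grab_frame("wrist");s=grab_frame("scene")[100:310,150:430]
cv2.imwrite("pics/end.png",np.hstack([cv2.resize(w,(360,400)) ,cv2.resize(s,(440,400),interpolation=cv2.INTER_CUBIC)]))
```

```text
12.4833 [ 0.54543793 -0.18752638  0.21596174] [0.27313955 0.09506769 0.19277954]
```

View pics/end.png

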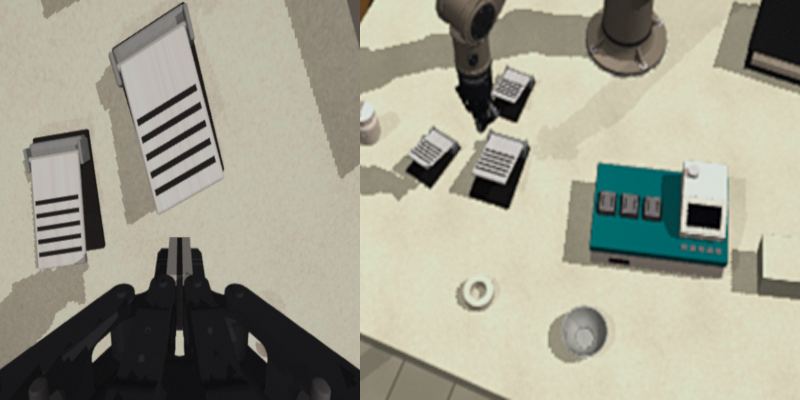

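The treadle is back up at wrist (165,130), and the three modules look level at scene (607..652,205). The dish, tape roll and carton are where they were, and the arm is clear.

```bash
python3 -c "
from bench import order;print(order.hand_in())"
```

```text
the job is handed in; nothing more can be done
None
```

I pressed the proud module (the one beside the console) down onto its stop at 87 mm, then held the 170 mm foot switch's treadle on its stop for about a second and let it come fully back up; nothing else was touched, and the job was handed in at about 12.5 s.

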